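# Change the filter cartridge on the kitchen water filter

### The job

Change the cartridge of the water filter: pull the valve lever all the way towards the robot to shut it, lift the old cartridge off the spigot and stand it upright in the white basket, then push the new cartridge, which stands on the board, fully home on the spigot. Only then set the lever straight up, the half-flow position; keep it shut as long as the spigot is without its cartridge. Leave the dispenser, dish, bottle opener and clip where they are, and let go of everything at the end.

Things in the scene. Friction and masses are not known exactly. Their poses are not given: they have to be found in the camera images.
- filter_stand: filter stand fixed to the board: grey base 110 mm (its x) by 220 mm (its y), 22 mm high; steel spigot on its +y half (70 mm from the middle) and a valve lever between two steel cheeks (80 mm high) on its -y half (70 mm from the middle). Origin: centre of the underside; -x is its front, towards the robot
- seat (a point): centre of the top face of the spigot's round collar (60 mm across, 30 mm above the board), at the foot of the upright spigot, axes as the stand's. The spigot is 26 mm in diameter, rises 60 mm above this point and tapers to 14 mm over its last 14 mm. A cartridge is home when its underside lies on this collar
- lever (a joint): valve lever angle: 0 = shut, leaning 45 degrees towards the stand's front (-x, the robot) against its stop; 0.785 = straight up, half flow; 1.571 = leaning 45 degrees away, fully open. Turns about the stand's y axis and stays where it is left (about 2 N at the knob)
- lever_tip (a point): centre of the black ball knob (26 mm in diameter) at the end of the lever, 95 mm from the hinge; the rod below it is 12 mm thick
- lever_hinge (a point): point on the lever's hinge axis, 65 mm above the board, axes as the stand's
- spent: the old cartridge, on the spigot at the start: white plastic filter cartridge, an upright sleeve 46 mm in outer diameter and 115 mm tall, low ribs round its foot (up to 48 mm across the lowest 35 mm), closed rounded top; a 30 mm bore, 100 mm deep, opens at the underside. Origin: centre of the open underside, z towards the closed top. 
- fresh: the new cartridge, of the same kind, standing on the board at the start: white plastic filter cartridge, an upright sleeve 46 mm in outer diameter and 115 mm tall, low ribs round its foot (up to 48 mm across the lowest 35 mm), closed rounded top; a 30 mm bore, 100 mm deep, opens at the underside. Origin: centre of the open underside, z towards the closed top. 
- basket: white open plastic basket, floor 150 mm (x) by 160 mm (y) and 4 mm thick, walls 70 mm high and 4 mm thick; its front (-x) wall stands tilted outward by 30 degrees. Loose, 0.6 kg. Origin: centre of the underside
- dispenser: stainless steel pump dispenser, 66 mm in diameter, 168 mm tall, with a spout to its -x. Origin: centre of the underside. Bystander, to be left alone.
- dish: green ceramic dish, 116 mm across, 30 mm high. Origin: centre of the underside. Bystander, to be left alone.
- opener: chrome bottle opener lying flat, 135 mm long along its x, 6 mm thick, loop end 44 mm wide. Origin: middle, underside. Bystander, to be left alone.
- clip: ribbed grey plastic drying clip lying on its side, 90 mm long along its x, about 25 mm wide, 14 mm high. Origin: middle, underside. Bystander, to be left alone.
Mind the look-alikes: they are no part of the job. Leave any orange or pink look-alike of the fresh alone. Leave any orange look-alike of the basket alone.

How it is judged:
By the outcome, as a careful person would: the job done as asked, in the order asked, and still so for the second after the job is handed in, with the robot touching nothing.
It also fails if it takes over 72 s, if anything falls off the work surface, if the arm or the gripper's body presses on something with over 40 N, if the wrist force passes 120 N, or if a joint passes its speed limit or range.

### The arm

A 6-joint arm with a two-finger parallel gripper is mounted at the origin on the work surface. World frame = base frame: x ahead of the robot, y to its left, z up, the work surface at z = 0. Lengths are in m, angles in degrees, forces in N, time in s.
With the tool pointing down it reaches from about 0.25 to 0.725 m from the base axis. Payload 9.7 kg.
Tool frame: the origin (TCP) lies midway between the tips of the shut fingers; the grasp point (between the pads) lies 19 mm behind it; z points along the fingers, y is the line along which they close (so a half turn about z gives the same grasp; the last joint's range is limited). The gripper opens to 85 mm and grips with 20 to 120 N. Pads are 22 mm wide; open, the fingers measure 114 mm over their backs; the gripper's body (76 mm by 85 mm) begins 54 mm behind the grasp point. The pads swing forward as they close: fully open they stand 13 mm farther back than shut.
Start: joints at [76.834, 4.979, 10.078, 95.1, 0, 90], TCP at [0.125, 0.536, 0.231] pointing down, gripper open.
Joint ranges: [-179.16, 179.16], [-48.56, 103.87], [-65.8, 70.77], [-126.05, 130.52], [-82.76, 87.17], [-180, 180]. Speed limits (degrees/s): [127.2, 127.2, 147.25, 180, 180, 180].

### API

Orientations are given as [roll, pitch, yaw] about the fixed x, y, z axes, in that order (R = Rz(yaw) Ry(pitch) Rx(roll)).
In Python, from workcell import readout, imaging, bot, spotter gives the robot as it stands.
- The arm moves only by the shell command python3 -m jog 'ROWS' [FORCE]. ROWS is JSON, a list of rows, each an object with "rotation": the turn, a rotation vector about the world's x, y, z in degrees, a list of three; "translation": the shift along the world's x, y, z in mm, a list of three; "grip": the finger opening in mm, from 0 to 85.4. In form: [{"rotation": [wx, wy, wz], "translation": [dx, dy, dz], "grip": grip}, ...]. A call has 1 to 20 rows; each row is the pose to reach, as a shift and turn from the pose commanded when the call began; what a row does not reach only later rows make up. A row lasts 1/10 s, in which the tool goes at most 50 mm and 8.59 degrees, less where a joint would pass 70% of its speed; a pose out of reach is approached as far as the arm can. A call with a gripper value outside its range is refused whole. The fingers move at their own pace and stop on an object; FORCE is the grip in N (left out, the last holds). Time passes only in rows, so rows that repeat a pose let the fingers close. It gives the time, the measured TCP pose, the force, the opening and the grip force at its end, in the units of the state.
- readout.get_obs(): the state, without advancing time (a new reading comes with each control period).
- imaging.camera(name): name is "scene" or "top" or "wrist"; returns (picture, depth): 400x640x3 uint8, red, green, blue; 400x640 float32, m along the optical axis (not along the pixel's ray), 0 where there is no reading.
- imaging.camera_info(name): a dict with "vertical_fov" (degrees; the focal length in pixels is half the picture's height over the tangent of half this angle, whatever the lens; pixels are square), "cx", "cy" (the principal point, pixels), "extrinsics" (4x4, takes a point from camera to world coordinates); the wrist camera has in their place "tool_from_camera" (4x4, takes a point from camera to tool coordinates, whose origin is the TCP and whose axes are the flange's). Camera axes: x right, y down, z forward; pixel columns grow to the right and rows downward; lengths in m; the calibration is good to about 2 mm. The wrist camera is an equidistant fisheye: a pixel r from the principal point sees the ray r / f radians off the axis. A picture is of the moment at which its call begins: read the wrist's pose just before it. camera_info takes no time and is no camera call.
- bot.job_done(): hands the job in; it is judged then, once.
Trained networks look in the newest picture that a camera, given by its name, has taken for a name from the list of things; names that differ only in an ending like _2 or _b are one class to them, and where a whole thing is asked for, a point or a joint stands for the part that bears it (a point fixed in the world has none). Each returns a list of dicts, best first, with "confidence" (0 to 1); they miss things now and then, are a little off and sometimes report something else, mostly with a low value. They report only what shows in the picture. A call takes as long as a camera call. They do not tell look-alikes from the thing itself.
- spotter.spot_in(camera, target): "box" ([centre column, centre row, width, height] in pixels, round what is visible of it).
- spotter.mark_of(camera, target): "uv" ([column, row] in pixels: a listed point, or the origin of a listed thing).
The state is a dict: "time": time; "q": joint angles; "qd": joint speeds; "joint_efforts": joint torques, N m; "ee_pos": TCP position; "tcp_rot": TCP orientation; "wrist_force": force on the tool from outside, world axes, zero at the start; "torque": the same for the moment, N m; "opening": finger opening in m; "grasp_force": force on a finger pad.
Only numpy, scipy, OpenCV 4.12 (cv2) and the standard library are available. Lean on these libraries where they do the work, as an engineer would, in place of code of your own. Each camera call takes 0.05 s, during which the arm holds its last target. There are 200 camera calls.

## Working session

There is one attempt and no reset: what is moved stays moved. The work goes in short steps, Python scripts to look and compute and a shell command to move; the robot and the scene stay as the last step left them, time stands still between calls to the robot, and variables do not carry over. Pictures are saved under pics/ and viewed, at most 10 in all, crops included, and the job is handed in when it is done.

```bash
ls; mkdir -p pics; cat > h.py <<'E'
import numpy as np,cv2
from workcell import readout,imaging,bot,spotter
from scipy.spatial.transform import Rotation as R
def world(cam,uv,d):
    i=imaging.camera_info(cam);f=200/np.tan(np.radians(i["vertical_fov"])/2)
    p=np.array([(uv[0]-i["cx"])/f*d,(uv[1]-i["cy"])/f*d,d,1.]);return (np.array(i["extrinsics"])@p)[:3]
def cloud(cam,d):
    i=imaging.camera_info(cam);f=200/np.tan(np.radians(i["vertical_fov"])/2)
    v,u=np.mgrid[:400,:640];P=np.stack([(u-i["cx"])/f*d,(v-i["cy"])/f*d,d,np.ones_like(d)],-1)
    W=(P@np.array(i["extrinsics"]).T)[...,:3];W[d==0]=np.nan;return W
E
python3 - <<'E'
from h import *
print(readout.get_obs())
names=["filter_stand","seat","lever_tip","lever_hinge","spent","fresh","basket","dispenser","dish","opener","clip"]
for c in ["top","scene"]:
    im,d=imaging.camera(c);cv2.imwrite(f"pics/{c}.png",im[...,::-1]);np.save(f"{c}_d.npy",d);np.save(f"{c}_i.npy",im);W=cloud(c,d)
    print(c,np.round(imaging.camera_info(c)["extrinsics"],3).tolist())
    for n in names:
        for m in spotter.mark_of(c,n)[:4]:
            u,v=m["uv"];iu,iv=int(round(u)),int(round(v))
            w=W[iv,iu] if 0<=iu<640 and 0<=iv<400 else None
            print(n,round(m["confidence"],2),np.round(m["uv"],1),np.round(w,3))
E
```

```text
pics
{'time': 0.0, 'q': array([ 7.68337448e+01,  5.01146864e+00,  1.00344759e+01,  9.50993023e+01,
       -2.23108577e-04,  9.00012922e+01]), 'qd': array([-0.04991288,  0.08719611,  0.01319338,  0.07837815, -0.05559391,
        0.00160756]), 'joint_efforts': array([-8.46755847e-04, -5.20387709e+01,  4.64804792e+01,  1.61671301e-02,
       -4.85246710e-05, -7.29650282e-06]), 'ee_pos': array([0.12522698, 0.53532107, 0.23057973]), 'tcp_rot': array([-1.79923705e+02,  2.24829028e-04,  1.66832453e+02]), 'wrist_force': array([ 0.7131503 , -0.1966764 ,  0.02097329]), 'torque': array([-0.00347672,  0.09625007, -0.04664741]), 'grasp_force': 0.0, 'opening': 0.08525338909880488}
top [[-0.009, -0.992, 0.129, 0.341], [-1.0, 0.009, -0.002, -0.006], [0.001, -0.129, -0.992, 1.257], [0.0, 0.0, 0.0, 1.0]]
filter_stand 0.7 [312.3 180.3] [0.578 0.009 0.034]
filter_stand 0.36 [236.4 138.9] [0.692 0.228 0.082]
seat 0.62 [288.5 172.9] [0.576 0.073 0.148]
seat 0.5 [340.2 249.3] [ 0.374 -0.072  0.015]
lever_tip 0.74 [334.1 153.3] [ 0.67  -0.059 -0.002]
lever_hinge 0.79 [333.1 176.4] [ 0.593 -0.054  0.022]
spe
[... 658 characters left out ...]
.3 242.9] [ 0.606 -0.059  0.127]
seat 0.83 [384.4 214.1] [0.605 0.062 0.074]
lever_tip 0.53 [370.7 244. ] [ 0.622 -0.072  0.158]
lever_tip 0.51 [383.2 213.1] [0.602 0.062 0.078]
lever_hinge 0.9 [354.8 251.8] [ 0.576 -0.041  0.017]
spent 0.78 [382.8 214.7] [0.604 0.059 0.074]
fresh 0.64 [364.7 130.8] [0.434 0.331 0.021]
fresh 0.62 [373.1 166.4] [0.506 0.232 0.011]
basket 0.79 [269.8 355.6] [ 0.513 -0.36   0.006]
basket 0.72 [161.7 288.4] [ 0.194 -0.339  0.006]
dispenser 0.65 [446.6 191.7] [0.724 0.218 0.046]
dish 0.56 [368.  364.8] [ 0.72  -0.276  0.004]
opener 0.61 [306.5 197.4] [0.385 0.052 0.011]
opener 0.35 [355.8 249. ] [ 0.586 -0.064  0.085]
clip 0.8 [288.  232.1] [ 0.391 -0.06  -0.   ]
```

View pics/top.png

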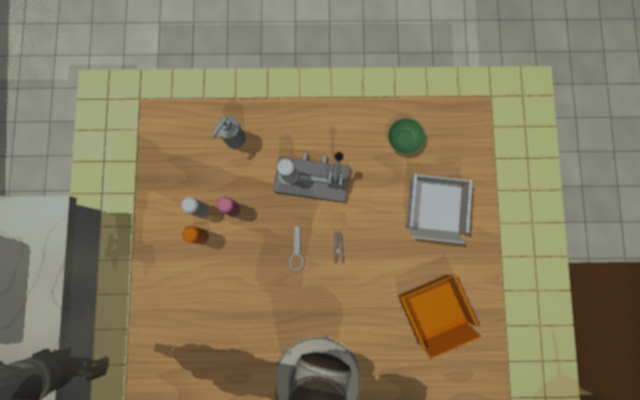

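View pics/scene.png

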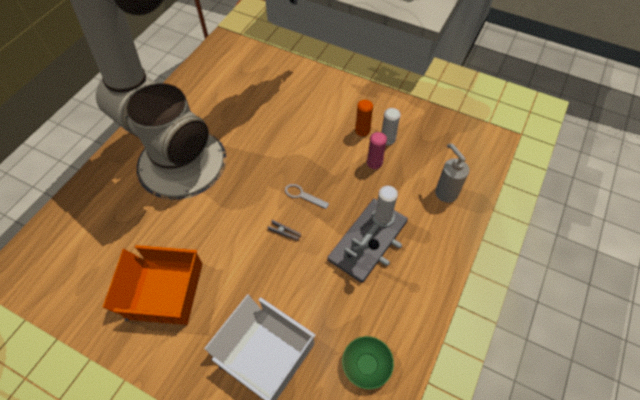

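The top view shows the white fresh cartridge at (192,205) with pink (228,205) and orange (194,234) beside it. The old cartridge is on the stand at (287,168), the knob leans away at (339,156), and the white basket is at (440,208). The scene view agrees: fresh (390,125), spent (386,205), white basket (260,348).

```bash
cat > m.py <<'E'
from h import *
from scipy.optimize import least_squares
def circ(P,r=None):
    f=lambda p:np.hypot(P[:,0]-p[0],P[:,1]-p[1])-(r or p[2])
    s=least_squares(f,[*np.median(P[:,:2],0),r or .023],loss='soft_l1',f_scale=.002);return np.round(s.x,4)
def cyl(W,c,zlo,zhi,rad=.04):
    m=(np.hypot(W[...,0]-c[0],W[...,1]-c[1])<rad)&(W[...,2]>zlo)&(W[...,2]<zhi);return W[m]
E
python3 - <<'E'
from m import *
for c in ["top","scene"]:
    W=cloud(c,np.load(c+"_d.npy"));print(c)
    for n,p in dict(fresh=(.492,.325),spent=(.585,.075),pink=(.49,.233),orange=(.414,.322)).items():
        A=cyl(W,p,.04,.2,.045);zt=np.percentile(A[:,2],95);T=A[A[:,2]>zt-.006];B=A[(A[:,2]<zt-.015)]
        print(n,len(A),"ztop",round(zt,4),"topmean",np.round(T.mean(0),4),"side fit r=23",circ(B,.023) if len(B)>8 else None)
    m=(abs(W[...,0]-.585)<.11)&(abs(W[...,1]-.01)<.16)&(W[...,2]>.014)&(W[...,2]<.029)
    print("base",m.sum(),cv2.minAreaRect((W[m][:,:2]*1000).astype(np.float32)))
    m=(abs(W[...,0]-.5)<.13)&(abs(W[...,1]+.36)<.13)&(W[...,2]<.4)
    hi=m&(W[...,2]>.058);fl=m&(W[...,2]<.012)
    P=W[hi];print("rim",len(P),np.percentile(P[:,2],95),cv2.minAreaRect((P[:,:2]*1000).astype(np.float32)))
    m=(W[...,2]>.09)&(abs(W[...,0]-.64)<.1)&(abs(W[...,1]+.06)<.05)
    P=W[m];print("knob",len(P),P.mean(0) if len(P) else 0, P[P[:,0]>np.percentile(P[:,0],50)].mean(0) if len(P) else 0)
    im=np.load(c+"_i.npy")
    hsv=cv2.cvtColor(im,cv2.COLOR_RGB2HSV)
    dark=(im.max(-1)<45)&(abs(W[...,0]-.66)<.08)&(abs(W[...,1]+.06)<.06)
    v,u=np.nonzero(dark);print("dark",len(u),u.mean(),v.mean(),np.nanmedian(W[dark],0))
a=cv2.resize(np.load("top_i.npy")[130:260,260:480],None,fx=3.6,fy=3.6,interpolation=cv2.INTER_CUBIC)
cv2.imwrite("pics/topcrop.png",a[:,:,::-1])
E
```

```text
top
fresh 322 ztop 0.1175 topmean [0.4953 0.3472 0.1148] side fit r=23 [0.4965 0.3487 0.023 ]
spent 332 ztop 0.1473 topmean [0.5942 0.0795 0.1445] side fit r=23 [0.5953 0.0801 0.023 ]
pink 296 ztop 0.1177 topmean [0.4973 0.2498 0.115 ] side fit r=23 [0.4751 0.2162 0.023 ]
orange 322 ztop 0.1175 topmean [0.4146 0.3423 0.1149] side fit r=23 [0.4158 0.344  0.023 ]
base 1954 ((596.9086303710938, 8.995460510253906), (220.22291564941406, 136.76361083984375), 81.31494140625)
rim 633 0.07552435894858629 ((485.7248229980469, -359.20794677734375), (169.926025390625, 183.95384216308594), 83.24324035644531)
knob 128 [ 0.60956518 -0.06374439  0.13763401] [ 0.62027552 -0.06512169  0.15556111]
dark 33 338.45454545454544 156.0909090909091 [ 0.61879301 -0.06318269  0.15866014]
scene
fresh 417 ztop 0.1166 topmean [0.5001 0.3475 0.1145] side fit r=23 [0.4992 0.3511 0.023 ]
spent 615 ztop 0.1465 topmean [0.5985 0.0798 0.1445] side fit r=23 [0.5979 0.0828 0.023 ]
pink 431 ztop 0.1172 topmean [0.5015 0.2497 0.1149] side fit r=23 [0.4997 0.2527 0.023 ]
orange 410 ztop 0.1165 topmean [0.4201 0.3431 0.1144] side fit r=23 [0.4185 0.3466 0.023 ]
base 2388 ((599.8229370117188, 10.853874206542969), (221.8647918701172, 137.0830078125), 81.30972290039062)
rim 1109 0.07471290047628716 ((488.1809997558594, -356.735595703125), (168.1450653076172, 186.05824279785156), 83.04730987548828)
knob 160 [ 0.61592434 -0.06556379  0.14006081] [ 0.62714565 -0.06694485  0.15529033]
dark 87 371.64367816091954 245.68965517241378 [ 0.62482608 -0.06909022  0.15647243]
```

View pics/topcrop.png

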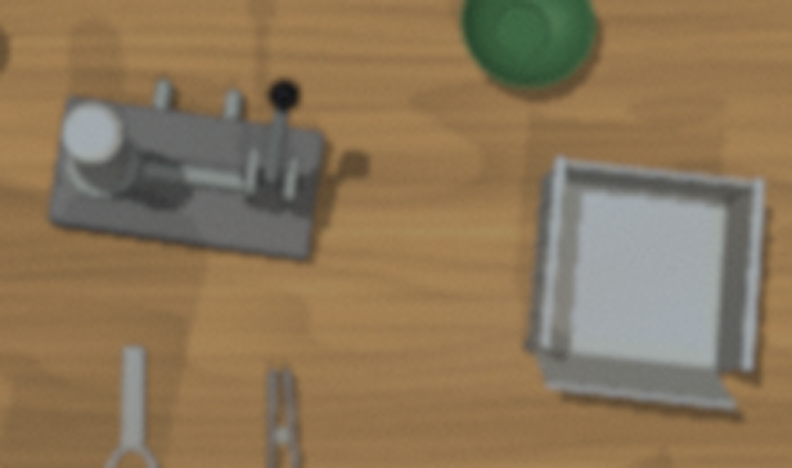

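Measured so far: the stand has yaw −8.7°, with the seat at about (596,81) and the hinge at about (574,−57). The knob is at about (621,−65,147) mm, fresh at (498,349), and the basket at (502,−360) with its tilted wall towards the robot. I'll go above the knob and check it with the wrist camera.

```bash
python3 -m jog '[{"rotation":[0,0,-60],"translation":[165,-200,20],"grip":85},{"rotation":[0,0,-60],"translation":[165,-200,20],"grip":85},{"rotation":[0,0,-60],"translation":[165,-200,20],"grip":85},{"rotation":[0,0,-60],"translation":[165,-200,20],"grip":85},{"rotation":[0,0,-60],"translation":[165,-200,20],"grip":85},{"rotation":[0,0,-60],"translation":[165,-200,20],"grip":85},{"rotation":[0,0,-60],"translation":[165,-200,20],"grip":85},{"rotation":[0,0,-120],"translation":[330,-400,20],"grip":85},{"rotation":[0,0,-120],"translation":[330,-400,20],"grip":85},{"rotation":[0,0,-120],"translation":[330,-400,20],"grip":85},{"rotation":[0,0,-120],"translation":[330,-400,20],"grip":85},{"rotation":[0,0,-120],"translation":[330,-400,20],"grip":85},{"rotation":[0,0,-120],"translation":[330,-400,20],"grip":85},{"rotation":[0,0,-120],"translation":[330,-400,20],"grip":85},{"rotation":[0,0,-175.5],"translation":[496,-601,20],"grip":85},{"rotation":[0,0,-175.5],"translation":[496,-601,20],"grip":85},{"rotation":[0,0,-175.5],"translation":[496,-601,20],"grip":85},{"rotation":[0,0,-175.5],"translation":[496,-601,20],"grip":85},{"rotation":[0,0,-175.5],"translation":[496,-601,20],"grip":85},{"rotation":[0,0,-175.5],"translation":[496,-601,20],"grip":85}]'
cat >> h.py <<'E'
def wrist():
    o=readout.get_obs();im,d=imaging.camera("wrist");i=imaging.camera_info("wrist")
    f=200/np.tan(np.radians(i["vertical_fov"])/2);v,u=np.mgrid[:400,:640]
    x,y=u-i["cx"],v-i["cy"];r=np.hypot(x,y)+1e-9;t=r/f
    s=np.tan(t)/r;P=np.stack([x*s*d,y*s*d,d,np.ones_like(d)],-1)
    T=np.eye(4);T[:3,:3]=R.from_euler("xyz",o["tcp_rot"],degrees=True).as_matrix();T[:3,3]=o["ee_pos"]
    W=(P@(T@np.array(i["tool_from_camera"])).T)[...,:3];W[d==0]=np.nan;return o,im,W
E
python3 - <<'E'
from m import *
o,im,W=wrist();cv2.imwrite("pics/w1.png",im[...,::-1])
print(o["ee_pos"],o["tcp_rot"],o["q"])
print(spotter.mark_of("wrist","lever_tip"),spotter.mark_of("wrist","lever_hinge"))
m=(W[...,2]>.10)&(W[...,2]<.17)&(abs(W[...,0]-.62)<.05)&(abs(W[...,1]+.06)<.04);P=W[m]
print(len(P),np.median(P,0),P[:,2].max())
P=P[P[:,2]>P[:,2].max()-.012];f=lambda p:np.linalg.norm(P-p,axis=1)-.013
print("sphere",least_squares(f,P.mean(0)-[0,0,.01],loss='soft_l1',f_scale=.001).x)
A=cyl(W,(.597,.081),.04,.2,.045);print("spent",len(A),np.nanmax(A[:,2]),circ(A[A[:,2]<.135],.023) if len(A)>20 else 0)
E
```

```text
time: 3.2
ee_pos: [0.6233, -0.0693, 0.2491]
tcp_rot: [180.0, 0.1, -5.3]
wrist_force: [0.3, 0.2, -0.1]
opening: 0.0852
grasp_force: 0.0
[ 0.62327026 -0.06934693  0.24909798] [ 1.79962152e+02  1.04816950e-01 -5.27718717e+00] [-6.33071561e+00  1.67347795e+01  2.56528882e+01  9.90222120e+01
 -3.97686977e-02  1.78946473e+02]
[{'uv': [315.6, 199.3], 'confidence': 0.96}] [{'uv': [317.2, 215.7], 'confidence': 0.83}]
791 [ 0.62568894 -0.06327357  0.15644242] 0.16159875429789275
sphere [ 0.62301111 -0.06285686  0.14718669]
spent 3066 0.1465459496546587 [0.6179 0.0476 0.023 ]
```

View pics/w1.png

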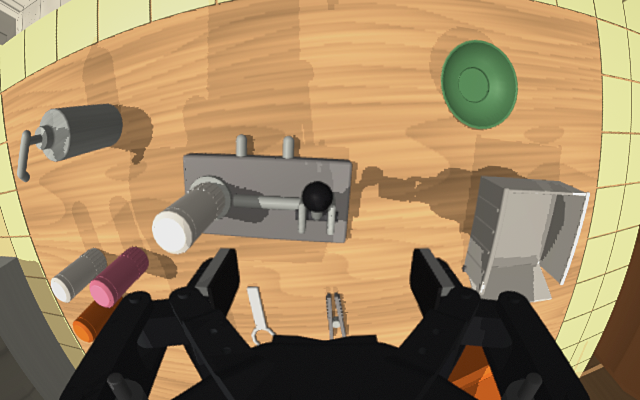

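The wrist view confirms the knob at (316,198), cartridge top (172,230), about (623,−63,147) mm. Joint 6 is at its limit, so I'll turn half round (same grasp).

```bash
python3 -m jog '[{"rotation":[0,0,50],"translation":[0,2,0],"grip":60},{"rotation":[0,0,50],"translation":[0,2,0],"grip":60},{"rotation":[0,0,50],"translation":[0,2,0],"grip":60},{"rotation":[0,0,50],"translation":[0,2,0],"grip":60},{"rotation":[0,0,50],"translation":[0,2,0],"grip":60},{"rotation":[0,0,50],"translation":[0,2,0],"grip":60},{"rotation":[0,0,110],"translation":[0,2,0],"grip":60},{"rotation":[0,0,110],"translation":[0,2,0],"grip":60},{"rotation":[0,0,110],"translation":[0,2,0],"grip":60},{"rotation":[0,0,110],"translation":[0,2,0],"grip":60},{"rotation":[0,0,110],"translation":[0,2,0],"grip":60},{"rotation":[0,0,110],"translation":[0,2,0],"grip":60},{"rotation":[0,0,110],"translation":[0,2,0],"grip":60},{"rotation":[0,0,176.6],"translation":[0,2,0],"grip":60},{"rotation":[0,0,176.6],"translation":[0,2,0],"grip":60},{"rotation":[0,0,176.6],"translation":[0,2,0],"grip":60},{"rotation":[0,0,176.6],"translation":[0,2,0],"grip":60},{"rotation":[0,0,176.6],"translation":[0,2,0],"grip":60},{"rotation":[0,0,176.6],"translation":[0,2,0],"grip":60},{"rotation":[0,0,176.6],"translation":[0,2,0],"grip":60}]'; python3 -c "
from h import *
o=readout.get_obs();print(o['q'],o['ee_pos'],o['qd'])"
```

```text
time: 5.35
ee_pos: [0.6205, -0.0619, 0.2523]
tcp_rot: [180.0, 0.1, 166.2]
wrist_force: [0.5, 0.4, 0.3]
opening: 0.0599
grasp_force: 0.0
[-5.70111288e+00  1.61220475e+01  2.52531477e+01  9.90736240e+01
  9.55973407e-03  8.13371119e+00] [ 0.62050292 -0.06189881  0.25225167] [-4.72021969e-02 -6.85561457e-02 -7.51044438e-02  3.64505174e-02
 -7.12979397e-02 -8.53048412e+01]
```

```bash
python3 -m jog '[{"rotation":[0,0,0],"translation":[2,-1,-40],"grip":60},{"rotation":[0,0,0],"translation":[2,-1,-80],"grip":60},{"rotation":[0,0,0],"translation":[2,-1,-110],"grip":60},{"rotation":[0,0,0],"translation":[2,-1,-123],"grip":60},{"rotation":[0,0,0],"translation":[2,-1,-123],"grip":40},{"rotation":[0,0,0],"translation":[2,-1,-123],"grip":20},{"rotation":[0,0,0],"translation":[2,-1,-123],"grip":20},{"rotation":[0,0,0],"translation":[2,-1,-123],"grip":20},{"rotation":[0,0,0],"translation":[2,-1,-123],"grip":20}]' 30
```

```text
time: 6.25
ee_pos: [0.6246, -0.0638, 0.1305]
tcp_rot: [179.9, 0.2, 165.5]
wrist_force: [2.3, 4.4, 5.2]
opening: 0.0241
grasp_force: 29.5
```

```bash
python3 -m jog '[{"rotation":[0,0,0],"translation":[-8,1.2,4.3],"grip":15},{"rotation":[0,0,0],"translation":[-16,2.5,7.8],"grip":15},{"rotation":[0,0,0],"translation":[-32,5,12],"grip":15},{"rotation":[0,0,0],"translation":[-48,7.4,13.5],"grip":15},{"rotation":[0,0,0],"translation":[-64.5,10,12],"grip":15},{"rotation":[0,0,0],"translation":[-80,12.3,7.8],"grip":15},{"rotation":[0,0,0],"translation":[-95,14.5,0.8],"grip":15},{"rotation":[0,0,0],"translation":[-106,16,-6.6],"grip":15},{"rotation":[0,0,0],"translation":[-114.6,17.5,-14.3],"grip":15},{"rotation":[0,0,0],"translation":[-117,18,-16.5],"grip":15},{"rotation":[0,0,0],"translation":[-117,18,-16.5],"grip":15},{"rotation":[0,0,0],"translation":[-117,18,-16.5],"grip":15}]'
```

```text
time: 7.45
ee_pos: [0.5063, -0.0451, 0.1131]
tcp_rot: [179.8, 0.0, 165.5]
wrist_force: [-4.1, 10.0, 4.5]
opening: 0.0241
grasp_force: 32.0
```

```bash
cat > lev.py <<'E'
from m import *
def lever():
    for c in ["top","scene"]:
        im,d=imaging.camera(c);W=cloud(c,d)
        dark=(im.max(-1)<45)&(abs(W[...,0]-.57)<.12)&(abs(W[...,1]+.055)<.04)&(W[...,2]>.1)&(W[...,2]<.18)
        print(c,dark.sum(),np.nanmedian(W[dark],0),[ (np.round(m["uv"]),m["confidence"]) for m in spotter.mark_of(c,"lever_tip")])
E
echo
python3 -m jog '[{"rotation":[0,0,0],"translation":[1,0,1],"grip":60},{"rotation":[0,0,0],"translation":[1,0,1],"grip":60},{"rotation":[0,0,0],"translation":[1,0,1],"grip":60},{"rotation":[0,0,0],"translation":[1,0,45],"grip":85},{"rotation":[0,0,0],"translation":[1,0,90],"grip":85},{"rotation":[0,0,5.8],"translation":[35,50,95],"grip":85},{"rotation":[0,0,5.8],"translation":[60,85,95],"grip":85},{"rotation":[0,0,5.8],"translation":[90,126.5,95],"grip":85},{"rotation":[0,0,5.8],"translation":[90,126.5,95],"grip":85},{"rotation":[0,0,5.8],"translation":[90,126.5,95],"grip":85},{"rotation":[0,0,5.8],"translation":[90,126.5,95],"grip":85}]'
python3 - <<'E'
from lev import *
lever()
o,im,W=wrist();cv2.imwrite("pics/w2.png",im[...,::-1]);print(o["ee_pos"],o["tcp_rot"])
A=cyl(W,(.597,.081),.05,.2,.05);zt=np.percentile(A[:,2],98);T=A[A[:,2]>zt-.006];print("spent",len(A),zt,T.mean(0),circ(A[A[:,2]<.135],.023))
E
```

```text
time: 8.55
ee_pos: [0.5959, 0.0793, 0.2068]
tcp_rot: [-180.0, -0.0, 171.2]
wrist_force: [-1.1, 0.6, 0.6]
opening: 0.0846
grasp_force: 0.0
top 50 [ 0.51176705 -0.04825612  0.14566893] [(array([331., 194.]), 0.71)]
scene 59 [ 0.51824475 -0.05226968  0.14467852] [(array([332., 222.]), 0.81)]
[0.59593059 0.07890952 0.20746934] [1.79992701e+02 5.10320723e-02 1.71142280e+02]
spent 3931 0.1461698981971562 [0.59510869 0.08279556 0.14415928] [0.5973 0.0825 0.023 ]
```

View pics/w2.png

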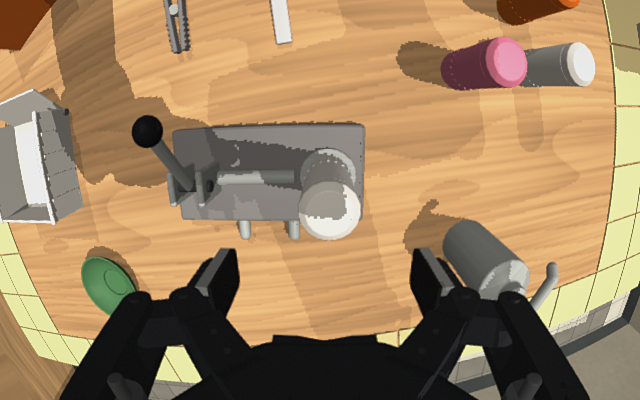

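The lever leans towards the robot (knob at (147,131), z 132 mm), so it is shut. The cartridge top is at (330,210), nearly centred. Next I descend and grip.

```bash
python3 -m jog '[{"rotation":[0,0,0],"translation":[0.5,2,-35],"grip":85},{"rotation":[0,0,0],"translation":[0.5,2,-75],"grip":85},{"rotation":[0,0,0],"translation":[0.5,2,-105],"grip":85},{"rotation":[0,0,0],"translation":[0.5,2,-116],"grip":85},{"rotation":[0,0,0],"translation":[0.5,2,-116],"grip":60},{"rotation":[0,0,0],"translation":[0.5,2,-116],"grip":40},{"rotation":[0,0,0],"translation":[0.5,2,-116],"grip":40},{"rotation":[0,0,0],"translation":[0.5,2,-116],"grip":40},{"rotation":[0,0,0],"translation":[0.5,2,-116],"grip":40}]' 50
```

```text
time: 9.7
ee_pos: [0.5981, 0.0821, 0.0934]
tcp_rot: [179.9, 0.2, 171.2]
wrist_force: [-0.2, -0.7, 7.0]
opening: 0.0455
grasp_force: 51.6
```

```bash
python3 -m jog '[{"rotation":[0,0,0],"translation":[0,0,10],"grip":40},{"rotation":[0,0,0],"translation":[0,0,25],"grip":40},{"rotation":[0,0,0],"translation":[0,0,45],"grip":40},{"rotation":[0,0,0],"translation":[0,0,70],"grip":40},{"rotation":[0,0,0],"translation":[0,0,95],"grip":40},{"rotation":[0,0,0],"translation":[0,0,105],"grip":40},{"rotation":[0,0,0],"translation":[0,0,105],"grip":40}]'
```

```text
time: 10.4
ee_pos: [0.5976, 0.0822, 0.198]
tcp_rot: [179.9, 0.2, 171.2]
wrist_force: [-0.7, 0.3, -1.1]
opening: 0.0458
grasp_force: 51.2
```

```bash
python3 -m jog '[{"rotation":[0,0,0],"translation":[-5,-25,105],"grip":40},{"rotation":[0,0,0],"translation":[-13,-65,105],"grip":40},{"rotation":[0,0,0],"translation":[-23,-110,105],"grip":40},{"rotation":[0,0,0],"translation":[-32,-155,105],"grip":40},{"rotation":[0,0,0],"translation":[-42,-200,105],"grip":40},{"rotation":[0,0,0],"translation":[-51,-245,105],"grip":40},{"rotation":[0,0,0],"translation":[-60,-290,105],"grip":40},{"rotation":[0,0,0],"translation":[-70,-335,105],"grip":40},{"rotation":[0,0,0],"translation":[-79,-380,105],"grip":40},{"rotation":[0,0,0],"translation":[-86,-415,105],"grip":40},{"rotation":[0,0,0],"translation":[-91,-435,105],"grip":40},{"rotation":[0,0,0],"translation":[-92,-442,105],"grip":40},{"rotation":[0,0,0],"translation":[-92,-442,105],"grip":40}]'
python3 - <<'E'
from h import *
o,im,W=wrist();cv2.imwrite("pics/w3.png",im[...,::-1]);print(o["ee_pos"],o["opening"],o["wrist_force"],o["time"])
E
```

```text
time: 11.7
ee_pos: [0.5046, -0.3604, 0.2995]
tcp_rot: [179.9, -0.1, 171.2]
wrist_force: [0.1, 1.1, 0.1]
opening: 0.0452
grasp_force: 51.7
[ 0.5045749  -0.36042041  0.29951658] 0.04516721471981366 [0.1483761  1.14149844 0.06961614] 11.7
```

View pics/w3.png

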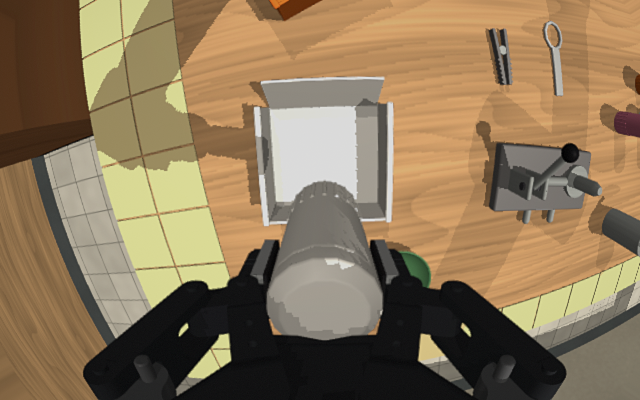

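The basket is around (325,150), directly below, and the cartridge hangs upright in the gripper. I lower it in.

```bash
python3 -m jog '[{"rotation":[0,0,0],"translation":[0,0,-30],"grip":40},{"rotation":[0,0,0],"translation":[0,0,-75],"grip":40},{"rotation":[0,0,0],"translation":[0,0,-120],"grip":40},{"rotation":[0,0,0],"translation":[0,0,-160],"grip":40},{"rotation":[0,0,0],"translation":[0,0,-195],"grip":40},{"rotation":[0,0,0],"translation":[0,0,-215],"grip":40},{"rotation":[0,0,0],"translation":[0,0,-224],"grip":40},{"rotation":[0,0,0],"translation":[0,0,-228],"grip":40},{"rotation":[0,0,0],"translation":[0,0,-230],"grip":40},{"rotation":[0,0,0],"translation":[0,0,-231],"grip":40},{"rotation":[0,0,0],"translation":[0,0,-231],"grip":40}]'
```

```text
time: 12.85
ee_pos: [0.5052, -0.3602, 0.0708]
tcp_rot: [-180.0, 0.1, 171.2]
wrist_force: [-0.2, -0.3, -1.3]
opening: 0.0455
grasp_force: 51.7
```

```bash
python3 -m jog '[{"rotation":[0,0,0],"translation":[0,0,-1.5],"grip":40},{"rotation":[0,0,0],"translation":[0,0,-3],"grip":40},{"rotation":[0,0,0],"translation":[0,0,-3],"grip":40}]'
```

```text
time: 13.15
ee_pos: [0.505, -0.3602, 0.0675]
tcp_rot: [-180.0, 0.1, 171.2]
wrist_force: [-0.9, -0.3, 2.6]
opening: 0.0458
grasp_force: 52.0
```

```bash
python3 -m jog '[{"rotation":[0,0,0],"translation":[0,0,0],"grip":52},{"rotation":[0,0,0],"translation":[0,0,0],"grip":62},{"rotation":[0,0,0],"translation":[0,0,0],"grip":85},{"rotation":[0,0,0],"translation":[0,0,0],"grip":85},{"rotation":[0,0,0],"translation":[0,0,15],"grip":85},{"rotation":[0,0,0],"translation":[0,0,50],"grip":85},{"rotation":[0,0,0],"translation":[0,0,95],"grip":85},{"rotation":[0,0,0],"translation":[0,0,145],"grip":85},{"rotation":[0,0,0],"translation":[0,40,164],"grip":85},{"rotation":[0,0,0],"translation":[0,90,164],"grip":85},{"rotation":[0,0,0],"translation":[0,140,164],"grip":85},{"rotation":[0,0,0],"translation":[0,190,164],"grip":85},{"rotation":[0,0,0],"translation":[0,240,164],"grip":85},{"rotation":[0,0,0],"translation":[0,290,164],"grip":85},{"rotation":[0,0,0],"translation":[0,340,164],"grip":85},{"rotation":[0,0,0],"translation":[0,390,164],"grip":85},{"rotation":[0,0,0],"translation":[-2,440,164],"grip":85},{"rotation":[0,0,0],"translation":[-4,490,164],"grip":85},{"rotation":[0,0,0],"translation":[-6,540,164],"grip":85},{"rotation":[0,0,0],"translation":[-7,590,164],"grip":85}]'
python3 -m jog '[{"rotation":[0,0,0],"translation":[0,50,0],"grip":85},{"rotation":[0,0,0],"translation":[0,90,0],"grip":85},{"rotation":[0,0,0],"translation":[0,110,0],"grip":85},{"rotation":[0,0,0],"translation":[0,118,0],"grip":85},{"rotation":[0,0,0],"translation":[0,118,0],"grip":85},{"rotation":[0,0,0],"translation":[0,118,0],"grip":85}]'
python3 - <<'E'
from m import *
o,im,W=wrist();a=im;print(o["ee_pos"],o["tcp_rot"],o["time"])
A=cyl(W,(.498,.349),.03,.2,.05);zt=np.percentile(A[:,2],98);T=A[A[:,2]>zt-.006];print("fresh",len(A),zt,T.mean(0),circ(A[A[:,2]<zt-.012],.023))
im,d=imaging.camera("top");W=cloud("top",d)
A=cyl(W,(.505,-.36),.1,.2,.06);print("spent",len(A),A.mean(0),np.percentile(A[:,2],98))
hi=(abs(W[...,0]-.5)<.13)&(abs(W[...,1]+.36)<.13)&(W[...,2]>.058)&(W[...,2]<.085);print(cv2.minAreaRect((W[hi][:,:2]*1000).astype(np.float32)))
b=cv2.resize(im[100:300,180:500],(640,400));cv2.imwrite("pics/c4.png",np.hstack([cv2.resize(a,(400,250)),cv2.resize(b,(400,250))])[...,::-1])
E
```

```text
time: 15.15
ee_pos: [0.4972, 0.232, 0.2324]
tcp_rot: [179.9, 0.1, 171.2]
wrist_force: [0.9, -0.9, -0.1]
opening: 0.0852
grasp_force: 0.0
time: 15.75
ee_pos: [0.4979, 0.347, 0.2314]
tcp_rot: [180.0, 0.0, 171.2]
wrist_force: [-0.2, -0.2, 0.3]
opening: 0.0852
grasp_force: 0.0
[0.49792661 0.34695893 0.23136276] [1.79999285e+02 2.06868438e-02 1.71192399e+02] 15.75
fresh 2508 0.11624433706114616 [0.49687324 0.35091171 0.11415766] [0.4987 0.3507 0.023 ]
spent 230 [ 0.50042406 -0.35961107  0.11661183] 0.12251611784833817
((485.82818603515625, -359.512451171875), (169.43922424316406, 184.14332580566406), 83.12367248535156)
```

View pics/c4.png

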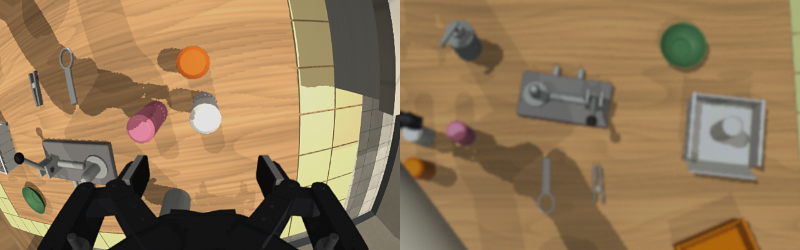

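The spent cartridge stands upright in the basket (right half, (732,128)), the bare spigot is at (537,93), and the fresh cartridge is under the gripper. I grip the fresh one.

```bash
python3 -m jog '[{"rotation":[0,0,0],"translation":[0.5,2.5,-35],"grip":85},{"rotation":[0,0,0],"translation":[0.5,2.5,-80],"grip":85},{"rotation":[0,0,0],"translation":[0.5,2.5,-120],"grip":85},{"rotation":[0,0,0],"translation":[0.5,2.5,-155],"grip":85},{"rotation":[0,0,0],"translation":[0.5,2.5,-168],"grip":85},{"rotation":[0,0,0],"translation":[0.5,2.5,-168],"grip":60},{"rotation":[0,0,0],"translation":[0.5,2.5,-168],"grip":40},{"rotation":[0,0,0],"translation":[0.5,2.5,-168],"grip":40},{"rotation":[0,0,0],"translation":[0.5,2.5,-168],"grip":40},{"rotation":[0,0,0],"translation":[0.5,2.5,-168],"grip":40}]' 80
python3 -m jog '[{"rotation":[0,0,0],"translation":[0,0,20],"grip":40},{"rotation":[0,0,0],"translation":[0,0,55],"grip":40},{"rotation":[0,0,0],"translation":[0,0,100],"grip":40},{"rotation":[0,0,0],"translation":[0,0,145],"grip":40},{"rotation":[0,0,0],"translation":[0,0,150],"grip":40}]'
python3 -c "
from h import *
o=readout.get_obs();print(o['ee_pos'],o['tcp_rot'])"
```

```text
time: 16.85
ee_pos: [0.4995, 0.3508, 0.0656]
tcp_rot: [179.9, 0.2, 171.2]
wrist_force: [0.2, -3.1, 7.4]
opening: 0.0439
grasp_force: 82.2
time: 17.35
ee_pos: [0.4998, 0.3515, 0.2206]
tcp_rot: [179.6, 0.4, 171.2]
wrist_force: [0.6, 0.4, -1.3]
opening: 0.0439
grasp_force: 81.9
[0.49977391 0.35149795 0.22059145] [179.58325622   0.42642087 171.22629577]
```

```bash
python3 -m jog '[{"rotation":[0,0,0],"translation":[10,-28,0],"grip":40},{"rotation":[0,0,0],"translation":[27,-74,0],"grip":40},{"rotation":[0,0,0],"translation":[44,-120,0],"grip":40},{"rotation":[0,0,0],"translation":[60,-166,0],"grip":40},{"rotation":[0,0,0],"translation":[77,-212,0],"grip":40},{"rotation":[0,0,0],"translation":[90,-248,0],"grip":40},{"rotation":[0,0,0],"translation":[96,-264,0],"grip":40},{"rotation":[0,0,0],"translation":[97.8,-269,0],"grip":40},{"rotation":[0,0,0],"translation":[97.8,-269,0],"grip":40},{"rotation":[0,0,0],"translation":[97.8,-269,0],"grip":40},{"rotation":[0,0,0],"translation":[97.8,-269,0],"grip":40}]'
python3 - <<'E'
from m import *
o=readout.get_obs();print(o["ee_pos"],o["tcp_rot"])
for c in ["top","scene"]:
    im,d=imaging.camera(c);W=cloud(c,d)
    A=cyl(W,(.597,.082),.045,.1,.03);print(c,"spigot",len(A),A.mean(0) if len(A) else 0)
    B=cyl(W,(o["ee_pos"][0],o["ee_pos"][1]),.14,.22,.035);print("cart",len(B),B[:,2].min() if len(B) else 0)
    if len(B)>10: print(circ(B,.023))
    if len(A)>10: print(circ(A,.013))
E
```

```text
time: 18.45
ee_pos: [0.5958, 0.0829, 0.2129]
tcp_rot: [180.0, 0.0, 171.3]
wrist_force: [-0.7, -0.0, -1.8]
opening: 0.0443
grasp_force: 82.0
[0.59576384 0.08290503 0.21289331] [1.79983345e+02 1.27055736e-03 1.71335582e+02]
top spigot 0 0
cart 0 0
scene spigot 134 [0.59946652 0.07573872 0.07356855]
cart 303 0.1462601756056332
[0.5955 0.0829 0.023 ]
[0.5971 0.0842 0.013 ]
```

```bash
python3 -m jog '[{"rotation":[0,0,0],"translation":[1.4,0.3,-20],"grip":40},{"rotation":[0,0,0],"translation":[1.4,0.3,-45],"grip":40},{"rotation":[0,0,0],"translation":[1.4,0.3,-55],"grip":40},{"rotation":[0,0,0],"translation":[1.4,0.3,-62],"grip":40},{"rotation":[0,0,0],"translation":[1.4,0.3,-69],"grip":40},{"rotation":[0,0,0],"translation":[1.4,0.3,-76],"grip":40},{"rotation":[0,0,0],"translation":[1.4,0.3,-83],"grip":40},{"rotation":[0,0,0],"translation":[1.4,0.3,-90],"grip":40}]'
```

```text
time: 19.35
ee_pos: [0.5977, 0.0817, 0.1226]
tcp_rot: [180.0, 0.0, 171.2]
wrist_force: [-0.0, -0.5, -2.9]
opening: 0.044
grasp_force: 82.0
```

```bash
python3 -m jog '[{"rotation":[0,0,0],"translation":[0,0,-8],"grip":40},{"rotation":[0,0,0],"translation":[0,0,-15],"grip":40},{"rotation":[0,0,0],"translation":[0,0,-21],"grip":40},{"rotation":[0,0,0],"translation":[0,0,-25],"grip":40},{"rotation":[0,0,0],"translation":[0,0,-27],"grip":40},{"rotation":[0,0,0],"translation":[0,0,-28],"grip":40},{"rotation":[0,0,0],"translation":[0,0,-28],"grip":40}]'
```

```text
time: 20.05
ee_pos: [0.5977, 0.0817, 0.0957]
tcp_rot: [180.0, 0.1, 171.2]
wrist_force: [-2.0, -0.6, 3.3]
opening: 0.0437
grasp_force: 82.4
```

Contact is starting, so I press a little further and watch the force.

```bash
python3 -m jog '[{"rotation":[0,0,0],"translation":[0,0,-1],"grip":40},{"rotation":[0,0,0],"translation":[0,0,-2],"grip":40},{"rotation":[0,0,0],"translation":[0,0,-2],"grip":40}]'
python3 -m jog '[{"rotation":[0,0,0],"translation":[0,0,-1],"grip":40},{"rotation":[0,0,0],"translation":[0,0,-2],"grip":40},{"rotation":[0,0,0],"translation":[0,0,-2],"grip":40}]'
```

```text
time: 20.35
ee_pos: [0.5978, 0.0816, 0.0956]
tcp_rot: [180.0, 0.1, 171.2]
wrist_force: [-6.7, -2.3, 16.4]
opening: 0.0438
grasp_force: 84.0
time: 20.65
ee_pos: [0.598, 0.0816, 0.0956]
tcp_rot: [179.9, 0.2, 171.2]
wrist_force: [-11.4, -2.1, 29.2]
opening: 0.0441
grasp_force: 85.4
```

```bash
python3 -m jog '[{"rotation":[0,0,0],"translation":[0,0,3],"grip":40},{"rotation":[0,0,0],"translation":[0,0,3],"grip":50},{"rotation":[0,0,0],"translation":[0,0,3],"grip":65},{"rotation":[0,0,0],"translation":[0,0,3],"grip":85},{"rotation":[0,0,0],"translation":[0,0,3],"grip":85},{"rotation":[0,0,0],"translation":[0,0,20],"grip":85},{"rotation":[0,0,0],"translation":[0,0,60],"grip":85},{"rotation":[0,0,0],"translation":[0,0,105],"grip":85},{"rotation":[0,0,0],"translation":[-30,-40,125],"grip":60},{"rotation":[0,0,0],"translation":[-60,-80,125],"grip":60},{"rotation":[0,0,0],"translation":[-91,-127,125],"grip":60},{"rotation":[0,0,0],"translation":[-91,-127,125],"grip":60},{"rotation":[0,0,0],"translation":[-91,-127,125],"grip":60},{"rotation":[0,0,0],"translation":[-91,-127,125],"grip":60}]'
python3 - <<'E'
from lev import *
lever()
o,im,W=wrist();cv2.imwrite("pics/w5.png",im[...,::-1]);print(o["ee_pos"],o["tcp_rot"],o["opening"])
m=(W[...,2]>.10)&(W[...,2]<.17)&(abs(W[...,0]-.51)<.03)&(abs(W[...,1]+.047)<.03);P=W[m];P=P[P[:,2]>P[:,2].max()-.012]
print("sphere",len(P),least_squares(lambda p:np.linalg.norm(P-p,axis=1)-.013,P.mean(0)-[0,0,.01],loss='soft_l1',f_scale=.001).x)
for c in ["top","scene"]:
    im,d=imaging.camera(c);W=cloud(c,d);A=cyl(W,(.597,.082),.05,.2,.04);zt=np.percentile(A[:,2],95);print("fresh",len(A),zt,A[A[:,2]>zt-.006].mean(0))
E
```

```text
time: 22.05
ee_pos: [0.507, -0.0449, 0.2157]
tcp_rot: [180.0, 0.0, 171.2]
wrist_force: [-0.1, 0.5, -0.1]
opening: 0.0603
grasp_force: 0.0
top 0 [nan nan nan] [(array([294., 248.]), 0.54)]
scene 58 [ 0.51802187 -0.05210599  0.14477462] [(array([331., 222.]), 0.63)]
[ 0.50701116 -0.04435674  0.21535532] [ 1.79996038e+02 -4.00239551e-02  1.71309777e+02] 0.05983015218258007
sphere 836 [ 0.51351837 -0.04633552  0.13588051]
fresh 319 0.14715659509441154 [0.59444027 0.07935664 0.14458337]
fresh 577 0.14641954372037802 [0.59841208 0.07921433 0.14448044]
  return np.nanmean(a, axis, out=out, keepdims=keepdims)
```

```bash
python3 - <<'E'
from m import *
o,im,W=wrist();np.save("w6.npy",W)
dark=(im.max(-1)<40)
cand=dark&(abs(W[...,0]-.51)<.04)&(abs(W[...,1]+.047)<.03)&(W[...,2]>.1)&(W[...,2]<.16);P=W[cand]
f=lambda p:np.linalg.norm(P-p,axis=1)-.013
s=least_squares(f,P.mean(0)-[0,0,.01],loss='soft_l1',f_scale=.001);print(o["ee_pos"],len(P),s.x,np.abs(f(s.x)).mean(),P.min(0),P.max(0))
f=lambda p:np.linalg.norm(P-p[:3],axis=1)-p[3]
print(least_squares(f,[*s.x,.013]).x)
im,d=imaging.camera("scene");W=cloud("scene",d)
c=(im.max(-1)<45)&(abs(W[...,0]-.515)<.04)&(abs(W[...,1]+.05)<.03)&(W[...,2]>.1);P=W[c]
f=lambda p:np.linalg.norm(P-p[:3],axis=1)-.013
print("scene now",len(P),least_squares(f,P.mean(0)-[0,0,.01],loss='soft_l1',f_scale=.001).x,spotter.mark_of("scene","lever_tip"))
im=np.load("scene_i.npy");W=cloud("scene",np.load("scene_d.npy"))
c=(im.max(-1)<45)&(abs(W[...,0]-.625)<.03)&(abs(W[...,1]+.065)<.03)&(W[...,2]>.13);P=W[c]
print("scene start",len(P),least_squares(f,P.mean(0)-[0,0,.01],loss='soft_l1',f_scale=.001).x)
E
```

```text
[ 0.50676897 -0.04470055  0.21552485] 785 [ 0.51352187 -0.04628992  0.13592855] 0.0004248068520566646 [ 0.50046661 -0.05792023  0.13413922] [ 0.52360987 -0.03433035  0.14981174]
[ 0.5133484  -0.04626667  0.13642533  0.01260414]
scene now 887 [ 0.5267417  -0.06645054  0.37479125] [{'uv': [332.5, 218.9], 'confidence': 0.7}]
scene start 81 [ 0.62402764 -0.06214705  0.14778097]
```

View pics/w5.png

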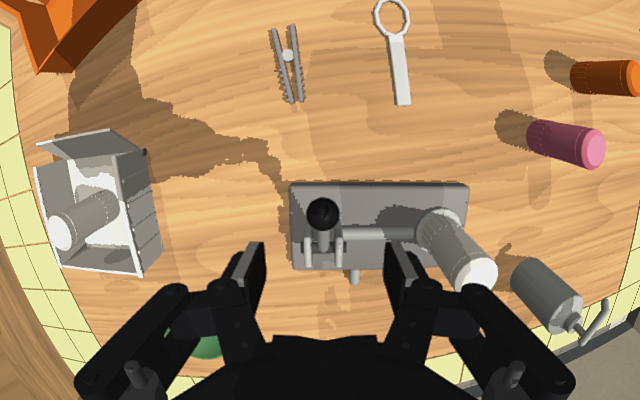

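The image shows the knob at (322,213) with the rod short of vertical towards the robot, and the fresh cartridge home at (465,255). The knob fit suggests the lever may be 2–3° off its stop. I'll grip it again, seat it firmly on the stop and use that as the zero.

```bash
python3 -m jog '[{"rotation":[0,0,0],"translation":[5.5,-1.7,-40],"grip":60},{"rotation":[0,0,0],"translation":[5.5,-1.7,-80],"grip":60},{"rotation":[0,0,0],"translation":[5.5,-1.7,-99.5],"grip":60},{"rotation":[0,0,0],"translation":[5.5,-1.7,-99.5],"grip":60},{"rotation":[0,0,0],"translation":[5.5,-1.7,-99.5],"grip":35},{"rotation":[0,0,0],"translation":[5.5,-1.7,-99.5],"grip":15},{"rotation":[0,0,0],"translation":[5.5,-1.7,-99.5],"grip":15},{"rotation":[0,0,0],"translation":[5.5,-1.7,-99.5],"grip":15}]' 40
python3 -m jog '[{"rotation":[0,0,0],"translation":[-1.5,0.2,-1.5],"grip":15},{"rotation":[0,0,0],"translation":[-3,0.5,-3],"grip":15},{"rotation":[0,0,0],"translation":[-3,0.5,-3],"grip":15}]'
python3 -m jog '[{"rotation":[0,0,0],"translation":[-1.5,0.2,-1.5],"grip":15},{"rotation":[0,0,0],"translation":[-3,0.5,-3],"grip":15},{"rotation":[0,0,0],"translation":[-3,0.5,-3],"grip":15}]'
```

```text
time: 23.35
ee_pos: [0.5126, -0.0466, 0.118]
tcp_rot: [179.9, 0.1, 171.2]
wrist_force: [-2.4, 3.9, 5.6]
opening: 0.0237
grasp_force: 38.9
time: 23.65
ee_pos: [0.5091, -0.0461, 0.1147]
tcp_rot: [180.0, 0.1, 171.2]
wrist_force: [-3.0, 3.8, 5.9]
opening: 0.0239
grasp_force: 39.0
time: 23.95
ee_pos: [0.509, -0.0461, 0.1144]
tcp_rot: [179.9, 0.5, 171.2]
wrist_force: [3.7, 1.6, 15.9]
opening: 0.0237
grasp_force: 39.8
```

```bash
python3 -m jog '[{"rotation":[0,0,0],"translation":[4,-0.6,4],"grip":15},{"rotation":[0,0,0],"translation":[11,-1.9,10],"grip":15},{"rotation":[0,0,0],"translation":[22,-3.5,17.6],"grip":15},{"rotation":[0,0,0],"translation":[36.8,-5.8,24.6],"grip":15},{"rotation":[0,0,0],"translation":[52.6,-8.2,28.9],"grip":15},{"rotation":[0,0,0],"translation":[62.4,-9.7,30],"grip":15},{"rotation":[0,0,0],"translation":[68.9,-10.7,30.3],"grip":15},{"rotation":[0,0,0],"translation":[68.9,-10.7,30.3],"grip":15},{"rotation":[0,0,0],"translation":[68.9,-10.7,30.3],"grip":15}]'
```

```text
time: 24.85
ee_pos: [0.5753, -0.0562, 0.1407]
tcp_rot: [179.9, 0.0, 171.3]
wrist_force: [2.2, 5.6, -0.3]
opening: 0.0231
grasp_force: 39.6
```

```bash
python3 -m jog '[{"rotation":[0,0,0],"translation":[0,0,0],"grip":30},{"rotation":[0,0,0],"translation":[0,0,0],"grip":45},{"rotation":[0,0,0],"translation":[0,0,0],"grip":60},{"rotation":[0,0,0],"translation":[0,0,0],"grip":60},{"rotation":[0,0,0],"translation":[0,0,20],"grip":60},{"rotation":[0,0,0],"translation":[0,0,50],"grip":60},{"rotation":[0,0,0],"translation":[0,0,85],"grip":60},{"rotation":[0,0,0],"translation":[0,0,85],"grip":60},{"rotation":[0,0,0],"translation":[0,0,85],"grip":60}]'
python3 - <<'E'
from m import *
o,im,W=wrist();cv2.imwrite("pics/w7.png",im[...,::-1])
P=W[(im.max(-1)<40)&(abs(W[...,0]-.575)<.04)&(abs(W[...,1]+.056)<.03)&(W[...,2]>.13)&(W[...,2]<.19)]
f=lambda p:np.linalg.norm(P-p,axis=1)-.013
print(o["ee_pos"],o["opening"],len(P),least_squares(f,P.mean(0)-[0,0,.01],loss='soft_l1',f_scale=.001).x)
E
```

```text
time: 25.75
ee_pos: [0.5753, -0.0569, 0.2263]
tcp_rot: [-180.0, 0.1, 171.2]
wrist_force: [-0.0, -1.0, -0.8]
opening: 0.0604
grasp_force: 0.0
[ 0.57525469 -0.05685883  0.22625063] 0.06042324353109096 965 [ 0.56549075 -0.05412425  0.1594284 ]
```

View pics/w7.png

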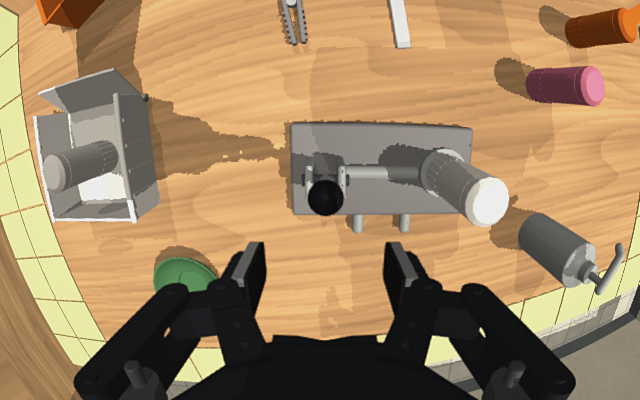

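```bash
python3 -m jog '[{"rotation":[0,0,0],"translation":[-30,0,40],"grip":60},{"rotation":[0,0,0],"translation":[-70,0,60],"grip":60},{"rotation":[0,0,0],"translation":[-110,0,60],"grip":60},{"rotation":[0,0,0],"translation":[-155,0,60],"grip":60},{"rotation":[0,0,0],"translation":[-200,0,60],"grip":60},{"rotation":[0,0,0],"translation":[-230,0,60],"grip":60},{"rotation":[0,0,0],"translation":[-230,0,60],"grip":60},{"rotation":[0,0,0],"translation":[-230,0,60],"grip":60}]'
cat > lm.py <<'E'
from m import *
for c in ["top","scene","wrist"]:
    if c=="wrist": o,im,W=wrist()
    else:
        im,d=imaging.camera(c);W=cloud(c,d)
    P=W[(im.max(-1)<45)&(abs(W[...,0]-.575)<.05)&(abs(W[...,1]+.056)<.03)&(W[...,2]>.145)&(W[...,2]<.185)]
    if len(P)<8: print(c,"few");continue
    f=lambda p:np.linalg.norm(P-p,axis=1)-.013
    k=least_squares(f,P.mean(0)-[0,0,.01],loss='soft_l1',f_scale=.001).x
    B=W[(abs(W[...,0]-.585)<.11)&(abs(W[...,1]-.01)<.16)&(W[...,2]>.016)&(W[...,2]<.028)]
    a=np.radians(-8.7);C=B[:,:2]@np.array([[np.cos(a),-np.sin(a)],[np.sin(a),np.cos(a)]]) # coords along stand x,y
    kk=k[:2]@np.array([[np.cos(a),-np.sin(a)],[np.sin(a),np.cos(a)]])
    front=np.percentile(C[:,0],.5)
    print(c,len(P),np.round(k,4),"front",round(front,4),"knob minus mid mm",round((kk[0]-front-.055)*1000,1))
E
python3 lm.py
```

```text
time: 26.6
ee_pos: [0.3446, -0.0567, 0.285]
tcp_rot: [-180.0, 0.0, 171.2]
wrist_force: [0.4, 0.2, -0.4]
opening: 0.06
grasp_force: 0.0
top 51 [ 0.5638 -0.0564  0.1599] front 0.521 knob minus mid mm -10.1
scene 79 [ 0.5668 -0.0541  0.1591] front 0.5246 knob minus mid mm -11.2
wrist few
```

Both fixed cameras agree that the knob stands about 10.5 mm (6°) short of vertical because it lagged in the grip. I'll grip it again at its true place, slightly lower, and move it on.

```bash
python3 -m jog '[{"rotation":[0,0,0],"translation":[45,0,0],"grip":60},{"rotation":[0,0,0],"translation":[90,0,0],"grip":60},{"rotation":[0,0,0],"translation":[135,1,-20],"grip":60},{"rotation":[0,0,0],"translation":[180,2,-40],"grip":60},{"rotation":[0,0,0],"translation":[210,2,-60],"grip":60},{"rotation":[0,0,0],"translation":[220.5,2,-60],"grip":60},{"rotation":[0,0,0],"translation":[220.5,2,-60],"grip":60},{"rotation":[0,0,0],"translation":[220.5,2,-100],"grip":60},{"rotation":[0,0,0],"translation":[220.5,2,-135],"grip":60},{"rotation":[0,0,0],"translation":[220.5,2,-148],"grip":60},{"rotation":[0,0,0],"translation":[220.5,2,-148],"grip":60},{"rotation":[0,0,0],"translation":[220.5,2,-148],"grip":35},{"rotation":[0,0,0],"translation":[220.5,2,-148],"grip":15},{"rotation":[0,0,0],"translation":[220.5,2,-148],"grip":15},{"rotation":[0,0,0],"translation":[220.5,2,-148],"grip":15}]' 40
python3 -m jog '[{"rotation":[0,0,0],"translation":[4,-0.6,0.3],"grip":15},{"rotation":[0,0,0],"translation":[8,-1.2,0.5],"grip":15},{"rotation":[0,0,0],"translation":[10.5,-1.6,0.5],"grip":15},{"rotation":[0,0,0],"translation":[10.5,-1.6,0.5],"grip":15},{"rotation":[0,0,0],"translation":[10.5,-1.6,0.5],"grip":15}]'
python3 -m jog '[{"rotation":[0,0,0],"translation":[0,0,0],"grip":30},{"rotation":[0,0,0],"translation":[0,0,0],"grip":45},{"rotation":[0,0,0],"translation":[0,0,0],"grip":60},{"rotation":[0,0,0],"translation":[0,0,0],"grip":60},{"rotation":[0,0,0],"translation":[0,0,20],"grip":60},{"rotation":[0,0,0],"translation":[0,0,50],"grip":60},{"rotation":[0,0,0],"translation":[0,0,85],"grip":60},{"rotation":[0,0,0],"translation":[-40,0,105],"grip":60},{"rotation":[0,0,0],"translation":[-85,0,125],"grip":60},{"rotation":[0,0,0],"translation":[-130,0,145],"grip":60},{"rotation":[0,0,0],"translation":[-175,0,145],"grip":60},{"rotation":[0,0,0],"translation":[-215,0,145],"grip":60},{"rotation":[0,0,0],"translation":[-225,0,145],"grip":60},{"rotation":[0,0,0],"translation":[-225,0,145],"grip":60}]'
python3 lm.py
```

```text
time: 28.25
ee_pos: [0.5662, -0.0547, 0.14]
tcp_rot: [180.0, 0.2, 171.2]
wrist_force: [-0.4, 0.5, 7.3]
opening: 0.0236
grasp_force: 38.8
time: 28.75
ee_pos: [0.5768, -0.0563, 0.1404]
tcp_rot: [180.0, 0.2, 171.2]
wrist_force: [0.5, -0.5, 5.5]
opening: 0.0234
grasp_force: 39.2
time: 30.15
ee_pos: [0.3502, -0.0563, 0.2839]
tcp_rot: [-180.0, 0.1, 171.2]
wrist_force: [0.6, 0.4, -0.4]
opening: 0.0601
grasp_force: 0.0
top 49 [ 0.5744 -0.0586  0.1598] front 0.5209 knob minus mid mm 0.7
scene 83 [ 0.5766 -0.0557  0.1605] front 0.5244 knob minus mid mm -1.0
wrist few
```

```bash
python3 - <<'E'
from m import *
im,d=imaging.camera("top");W=cloud("top",d)
for n,p in dict(fresh=(.597,.082),spent=(.503,-.36)).items():
    A=cyl(W,p,.1,.2,.05);zt=np.percentile(A[:,2],95);print(n,zt,A[A[:,2]>zt-.006].mean(0))
print(readout.get_obs()["qd"].round(2));print(bot.job_done())
E
```

```text
fresh 0.1476286809889598 [0.59429284 0.07959174 0.1448472 ]
spent 0.12175125083917421 [ 0.5014985  -0.36154962  0.1188502 ]
[ 0.04  0.27  0.09  0.23  0.04 -0.02]
the job is handed in; nothing more can be done
None
```

The job is handed in at about 30 s of the 72 s: the new cartridge is home on the spigot, the old one stands upright in the white basket, the lever is within about 1 mm of straight up, and the arm is clear of everything; the one doubt is that the lever seems to have stood about 3° short of its shut stop while the spigot was bare.

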